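Find the photo-corner punch with the tired spring

TASK

One of the three corner punches on the craft table has a tired spring: its orange button sinks right in under a light squeeze, while the buttons of the other two barely give. Find it by squeezing them from above between foot and button, carry it to the red repair tray with its button squeezed in, and let go only once it rests on the tray floor, the same way up as it lies now. Leave the two good punches where they lie, without lifting them.

Things in the scene. Friction and masses are not known exactly. Their poses are not given: they have to be found in the camera images.
- punch_a: Corner punch lying on its side, 58 long (x) x 50 x 40 mm high, 0.1 kg: black foot plate at one end (-x), teal case with white panel on top, orange sprung button (28 mm wide, 6 to 34 mm above table) 18 mm out of the other end. Origin: underside centre, 29 mm from foot's outer face and from released button's face. +x is the way the button points (yaw 0: away from robot), z up.
- punch_b: Looks identical to punch_a: same size, origin and axes. On any punch the button slides along x and sinks at most 14 mm: 58 mm over foot and button released, 44 mm with it fully in. To test, pinch from above across foot and button with the same squeeze (about 10 N) for each and see how far the fingers close; the same grip can lift it.
- punch_c: Looks identical to punch_a: same size, origin and axes. Any of the three may be the tired one. Tired: the button sinks fully from about 3 N, so a 10 N pinch closes to 44 mm. Good: the button yields only 1 mm per 7 N, so a 10 N pinch stays at about 56 mm. Both spring back when released.
- punch_a_button (a joint): How far the orange button of punch_a is pushed into its case, in m: 0 released, 0.014 fully in.
- punch_b_button (a joint): How far the orange button of punch_b is pushed into its case, in m: 0 released, 0.014 fully in.
- punch_c_button (a joint): How far the orange button of punch_c is pushed into its case, in m: 0 released, 0.014 fully in.
- tray: The red repair tray, open on top, fixed to the table: 190 mm along its x, 150 mm along its y, 25 mm high, walls and floor 4 to 5 mm thick, flat inside, empty. Origin: centre of its underside. A punch fits in any direction; lengthwise along the tray's x leaves most room for the fingers.
There are look-alikes about, which are no part of the job. What is shaped like the punch_b but purple is not meant. Leave any pink look-alike of the punch_a alone.

How it is judged:
By the outcome, as a careful person would: the job done as asked, in the order asked, and still so for the second after the job is handed in, with the robot touching nothing.
It also fails if it takes over 48 s, if anything falls off the work surface, if the arm or the gripper's body presses on something with over 40 N, if the wrist force passes 120 N, or if a joint passes its speed limit or range.

ROBOT

A 6-joint arm with a two-finger parallel gripper is mounted at the origin on the work surface. World frame = base frame: x ahead of the robot, y to its left, z up, the work surface at z = 0. Lengths are in m, angles in rad, forces in N, time in s.
With the tool pointing down it reaches from about 0.2 to 0.875 m from the base axis. Payload 3.4 kg.
Tool frame: the origin (TCP) lies between the finger pads; the fingertips stand 25 mm ahead of it and the grasp point (between the pads) lies 6 mm ahead of it (r.nose_length is the z of the fingertips in the tool frame, in m); z points along the fingers, x is the direction in which the jaws open and shut, and the axes are right-handed (so a half turn about z gives the same grasp; the last joint's range is limited). The gripper opens to 94 mm and grips with 3 to 60 N. Pads are 16 mm wide; open, the fingers measure 119 mm over their backs; the gripper's body (75 mm by 177 mm) begins 78 mm behind the grasp point.
Start: joints at [-1.243, 0.276, 1.505, -0, 1.361, -0.121], TCP at [0.249, -0.518, 0.208] pointing down, gripper open.
Joint ranges: [-2.89, 2.89], [-0.75, 2.08], [0.22, 2.7], [-1.18, 4.32], [0.11, 2.71], [-2.7, 2.7]. Speed limits (rad/s): [2.57, 2.57, 3.14, 3.14, 3.14, 3.14].

INTERFACE

Orientations are given as a unit quaternion [w, x, y, z].
In Python, from plant import r, gripper_to, inverse_kinematics, vision, models, telemetry gives the robot as it stands. Calls block until the motion is done:
- r.move_to(position, orientation): joint-space move of the TCP to a pose.
- r.move_l(position, rot=None, vel=0.15, guard=None): straight line of the TCP; rot=None keeps the orientation; vel is the mean speed in m/s. With guard (N) it stops when the force on the tool has changed by that much, and returns True; else False.
- r.movej(angles): joint-space move.
- gripper_to(opening, f_grip=None): finger opening in m; f_grip is the grip in N (None keeps the last); returns when the fingers have stopped.
- r.hold(seconds).
- inverse_kinematics(position, orientation): joint angles nearest the present ones, or None.
- vision.snapshot(name): name is "scene" or "top" or "wrist"; returns the picture (480x640x3 uint8, red, green, blue); there is no depth.
- vision.get_calibration(name): a dict with "fx", "fy", "cx", "cy" (pixels), "position" and "orientation" of the camera in the world. Camera axes: x right, y down, z forward; pixel columns grow to the right and rows downward; lengths in m; the calibration is good to about 2 mm. A picture is of the moment at which its call begins: read the wrist's pose just before it. get_calibration takes no time and is no camera call; for the wrist camera it gives the pose at the moment of the call.
A pose or a line that the arm cannot do raises r.PlanningError and nothing moves.
- r.sign_off(): hands the job in, once; it reports no verdict.
Trained networks look in the newest picture that a camera, given by its name, has taken for a name from the list of things; names that differ only in an ending like _2 or _b are one class to them, and where a whole thing is asked for, a point or a joint stands for the part that bears it (a point fixed in the world has none). Each returns a list of dicts, best first, with "score" (0 to 1); they miss things now and then, are a little off and sometimes report something else, mostly with a low value. They report only what shows in the picture. A call takes as long as a camera call. They do not tell look-alikes from the thing itself.
- models.boxes_of(thing, camera): "at" ([x, y, z] in m, in world coordinates, good to about 4 mm: the middle of the surface that is visible of it).
- models.regions_of(thing, camera): "pixels" (480x640 bool, what is visible of it).
- models.mark_of(thing, camera): "at" ([x, y, z] in m, in world coordinates, good to about 4 mm: a listed point, or the origin of a listed thing).
Readings, each from a call of its own:
- telemetry.current_t(): time.
- telemetry.current_joints(): joint angles.
- telemetry.current_dq(): joint speeds.
- telemetry.current_joint_efforts(): joint torques, N m.
- telemetry.current_ee_pos(): TCP position.
- telemetry.current_tool_rot(): TCP orientation.
- telemetry.current_wrist_force(): force on the tool from outside, world axes, zero at the start.
- telemetry.current_torque(): the same for the moment, N m.
- telemetry.current_opening(): finger opening in m.
Only numpy, scipy, OpenCV 4.12 (cv2) and the standard library are available. Lean on these libraries where they do the work, as an engineer would, in place of code of your own. Each camera call takes 0.05 s, during which the arm holds its last target. There are 200 camera calls.

## Working session

There is one attempt and no reset: what is moved stays moved. The work goes in short steps, each a Python script; the robot and the scene stay as the last script left them, time stands still between calls to the robot, and variables do not carry over. Pictures are saved under pics/ and viewed, about 8 in all and at most 12, crops included, and the job is handed in when it is done.

```bash
ls; mkdir -p pics
python3 - <<'E'
from plant import r, vision, models, telemetry
import cv2
for c in("top","scene"):
    im=vision.snapshot(c); cv2.imwrite(f"pics/{c}0.png",im[:,:,::-1])
    k=vision.get_calibration(c); print(c,k)
    for t in("punch_a","punch_a_button","tray"):
        for f in (models.mark_of,models.boxes_of):
            print(t,[(round(d["score"],2),[round(float(v),3) for v in d["at"]]) for d in f(t,c)])
print(telemetry.current_t())
E
```

```text
pics
top {'fx': 623.8200633715292, 'fy': 623.8200633715292, 'cx': 322.14492855919343, 'cy': 248.58764295299204, 'position': array([ 0.42028869, -0.02802454,  1.18525388]), 'orientation': array([ 0.02422109, -0.69918337,  0.71391399, -0.02971133])}
punch_a [(0.88, [0.417, -0.16, 0.001]), (0.87, [0.511, -0.094, 0.0]), (0.86, [0.487, 0.076, 0.002]), (0.75, [0.559, -0.197, 0.0]), (0.73, [0.59, -0.383, 0.001]), (0.55, [0.566, -0.288, 0.003])]
punch_a [(0.94, [0.42, -0.161, 0.037]), (0.79, [0.506, -0.093, 0.039]), (0.78, [0.563, -0.285, 0.041]), (0.66, [0.483, 0.075, 0.042]), (0.63, [0.593, -0.383, 0.039]), (0.62, [0.564, -0.198, 0.041])]Traceback (most recent call last):
  File "<stdin>", line 8, in <module>
ValueError: it knows: punch, tray
```

Run:
```python
from plant import r, vision, models, telemetry
import cv2
im=vision.snapshot("top"); cv2.imwrite("pics/top1.png",im[:,:,::-1])
print([(round(d["score"],2),d["at"].round(3) if hasattr(d["at"],'round') else d["at"]) for d in models.mark_of("tray","top")])
```

```text
[(0.64, [0.4596, 0.2911, 0.0031])]
```

View pics/top0.png

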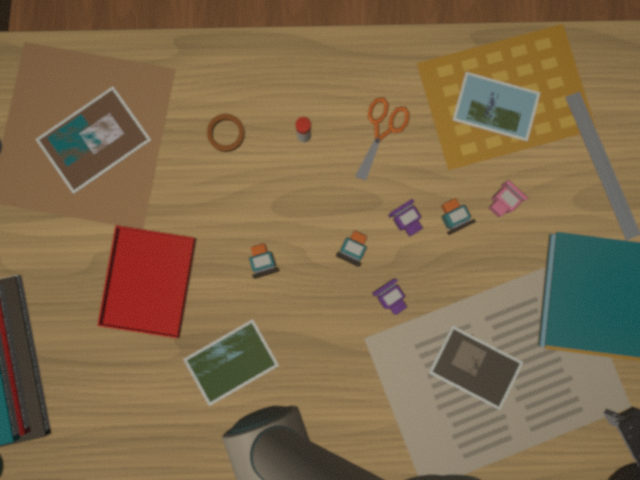

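The top view shows the teal punches at px (262,260), (353,248) and (457,215). The purple ones are at (407,217) and (391,296), the pink one at (508,198), and the tray at (147,281). Next I'll get the yaws from colour.

```bash
cat > h.py <<'E'
from plant import r, gripper_to, inverse_kinematics, vision, models, telemetry
import numpy as np, cv2
from scipy.spatial.transform import Rotation as R
def ray(k,uv,z):
    q=k["orientation"]; M=R.from_quat([q[1],q[2],q[3],q[0]]).as_matrix()
    uv=np.atleast_2d(uv).astype(float)
    d=np.c_[(uv[:,0]-k["cx"])/k["fx"],(uv[:,1]-k["cy"])/k["fy"],np.ones(len(uv))]@M.T
    p=np.array(k["position"]); return (p+d*((z-p[2])/d[:,2])[:,None])[:,:2]
def masks(im):
    h=cv2.cvtColor(im,cv2.COLOR_RGB2HSV); H,S,V=h[...,0].astype(int),h[...,1],h[...,2]
    return dict(orange=(H>=4)&(H<=14)&(S>150)&(V>110), white=(S<60)&(V>140),
      teal=(H>78)&(H<105)&(S>70), black=(V<60), red=((H<4)|(H>174))&(S>150))
def down(yaw): # jaws (tool x) along yaw, pointing down; yaw folded to +-90
    yaw=(yaw+np.pi/2)%np.pi-np.pi/2
    q=(R.from_euler('z',yaw)*R.from_euler('x',np.pi)).as_quat(); return [q[3],q[0],q[1],q[2]]
def near(im,k,c,rad=.045):
    """colour-part centroids around world point c -> world xy"""
    out={}; m=masks(im); zs=dict(orange=.034,white=.04,teal=.04,black=.035)
    for n,z in zs.items():
        v,u=np.nonzero(m[n])
        if not len(u): continue
        p=ray(k,np.c_[u,v],z); s=np.hypot(*(p-np.array(c)[:2]).T)<rad
        if s.sum()>5: out[n]=(p[s].mean(0),int(s.sum()))
    return out
E
python3 - <<'E'
from h import *
im=cv2.imread("pics/top0.png")[:,:,::-1].copy(); k=vision.get_calibration("top")
for c in([.487,.076],[.511,-.094],[.565,-.287]):
    o=near(im,k,c); print(c,{n:(a.round(4).tolist(),b) for n,(a,b) in o.items()})
    d=o["orange"][0]-o["white"][0]; print(np.degrees(np.arctan2(d[1],d[0])),np.hypot(*d))
m=masks(im)["red"].astype(np.uint8); m[:, :90]=0; m[:,210:]=0; m[:200]=0;m[360:]=0
v,u=np.nonzero(m); p=ray(k,np.c_[u,v],.02).astype(np.float32); print(len(u),cv2.minAreaRect(p))
q=vision.get_calibration("wrist"); print(q, telemetry.current_ee_pos(),telemetry.current_t())
for x in [(.487,.076),(.511,-.094),(.565,-.287),(.46,.291)]: print(inverse_kinematics([*x,.2],down(0)))
E
```

```text
[0.487, 0.076] {'orange': ([0.5099, 0.0804], 126), 'white': ([0.4879, 0.0744], 128), 'teal': ([0.4815, 0.0728], 64), 'black': ([0.4658, 0.0692], 39)}
15.250385058069684 0.022852959956008258
[0.511, -0.094] {'orange': ([0.5289, -0.1056], 122), 'white': ([0.5085, -0.0958], 123), 'teal': ([0.5023, -0.0909], 63), 'black': ([0.4872, -0.0863], 28)}
-25.88477650847126 0.02259408980693769
[0.565, -0.287] {'orange': ([0.5848, -0.2779], 143), 'white': ([0.5654, -0.2906], 116), 'teal': ([0.5551, -0.2758], 78), 'black': ([0.5422, -0.2917], 12)}
33.085920509303804 0.023160004681862904
7865 ((0.4555417597293854, 0.2904871106147766), (0.14932484924793243, 0.18728424608707428), 80.25463104248047)
{'fx': 424.80186940131256, 'fy': 424.80186940131256, 'cx': 321.7280048545993, 'cy': 242.68336475831777, 'position': array([ 0.31200301, -0.48810996,  0.38374222]), 'orientation': array([ 0.09936493,  0.84110252, -0.52794658, -0.0628137 ])} [ 0.24942827 -0.51784925  0.20736003] 0.25
[ 1.35384733e-02  1.56813403e-01  1.68451202e+00 -4.44089210e-16
  1.30026723e+00  1.35384733e-02]
[-3.15890657e-01  1.97154990e-01  1.63272119e+00 -4.44089210e-16
  1.31171647e+00 -3.15890657e-01]
[-5.79732108e-01  3.68582355e-01  1.38558712e+00 -4.44089210e-16
  1.38742318e+00 -5.79732108e-01]
[ 4.36204813e-01  2.34332046e-01  1.58278058e+00 -4.44089210e-16
  1.32448003e+00  4.36204813e-01]
```

Run:
```python
from h import *
for n,c,y in(("c",[.565,-.287],28),):
    r.move_to([*c,.17],down(np.radians(y)))
    k=vision.get_calibration("wrist"); im=vision.snapshot("wrist"); cv2.imwrite(f"pics/w{n}.png",im[:,:,::-1])
    o=near(im,k,c); print({n:(a.round(4).tolist(),b) for n,(a,b) in o.items()})
    print([(d["score"],np.round(d["at"],4)) for d in models.mark_of("punch_a","wrist")])
print(telemetry.current_t(),telemetry.current_ee_pos(),k)
```

```text
{'orange': ([0.5851, -0.2763], 890), 'white': ([0.5657, -0.2879], 958), 'teal': ([0.5624, -0.2834], 1317), 'black': ([0.5465, -0.2949], 733)}
[(0.94, array([ 5.679e-01, -2.882e-01,  2.000e-04])), (0.79, array([ 0.5951, -0.3831, -0.0023])), (0.6, array([ 0.5588, -0.1965, -0.0007]))]
1.8083 [ 0.56438833 -0.2881981   0.17021018] {'fx': 424.80186940131256, 'fy': 424.80186940131256, 'cx': 321.7280048545993, 'cy': 242.68336475831777, 'position': array([ 0.53478135, -0.22757508,  0.34646364]), 'orientation': array([0.11452052, 0.9635706 , 0.24002283, 0.02838641])}
```

View pics/wc.png

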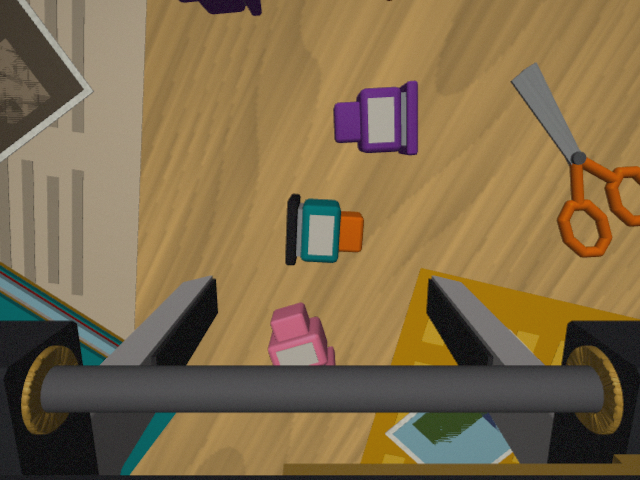

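The target is at px (320,230), with its foot on the left and the orange button on the right, and both flanks are free for the fingers. I'll pinch it, and if it's good, open and move on to the next two.

```bash
cat >> h.py <<'E'
def test(c,yaw):
    """pinch at c; returns opening; leaves it gripped"""
    r.move_l([*c,.10],down(yaw),vel=.2); 
    g=r.move_l([*c,.030],vel=.12,guard=8)
    if g: print("contact!",telemetry.current_ee_pos()); return None
    gripper_to(.040,10); r.hold(.2); o=telemetry.current_opening()
    print("opening",o,"wrist",np.round(telemetry.current_wrist_force(),1),"t",telemetry.current_t()); return o
def look(c,y,n):
    r.move_to([*c,.17],down(y))
    k=vision.get_calibration("wrist"); im=vision.snapshot("wrist"); cv2.imwrite(f"pics/{n}.png",im[:,:,::-1])
    o=near(im,k,c); d=o["orange"][0]-o["black"][0]; yaw=np.arctan2(d[1],d[0]); u=d/np.hypot(*d)
    e=o["orange"][0]-.02*u; mk=[np.array(a["at"])[:2] for a in models.mark_of("punch_a","wrist")]
    mk=[a for a in mk if np.hypot(*(a-e))<.02]
    print({n:(a.round(4).tolist(),b) for n,(a,b) in o.items()},"yaw",np.degrees(yaw),"len",np.hypot(*d),e,mk)
    return (e+mk[0])/2 if mk else e, yaw
E
python3 - <<'E'
from h import *
o=test([.5675,-.2867],np.radians(26))
if o and o>.05:
    gripper_to(.094); r.move_l([.5675,-.2867,.12],vel=.25)
    c,y=look([.509,-.096],np.radians(-25),"wb"); print(c,np.degrees(y),telemetry.current_t())
E
```

```text
opening 0.05668935925222237 wrist [-2.  -0.9  3.2] t 3.9083
{'orange': ([0.5298, -0.1022], 814), 'white': ([0.5092, -0.0932], 977), 'teal': ([0.5106, -0.0882], 1316), 'black': ([0.494, -0.0825], 796)} yaw -28.765605322811954 len 0.04087899837982868 [ 0.51230691 -0.09257971] [array([ 0.5125, -0.0936])]
[ 0.51240346 -0.09308986] -28.765605322811954 6.3167
```

Run:
```python
import cv2
im=cv2.imread("pics/wb.png")[150:310,220:420]; cv2.imwrite("pics/wbc.png",cv2.resize(im,None,fx=4,fy=4,interpolation=cv2.INTER_CUBIC)[:600])
```

```text
(no output)
```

View pics/wbc.png

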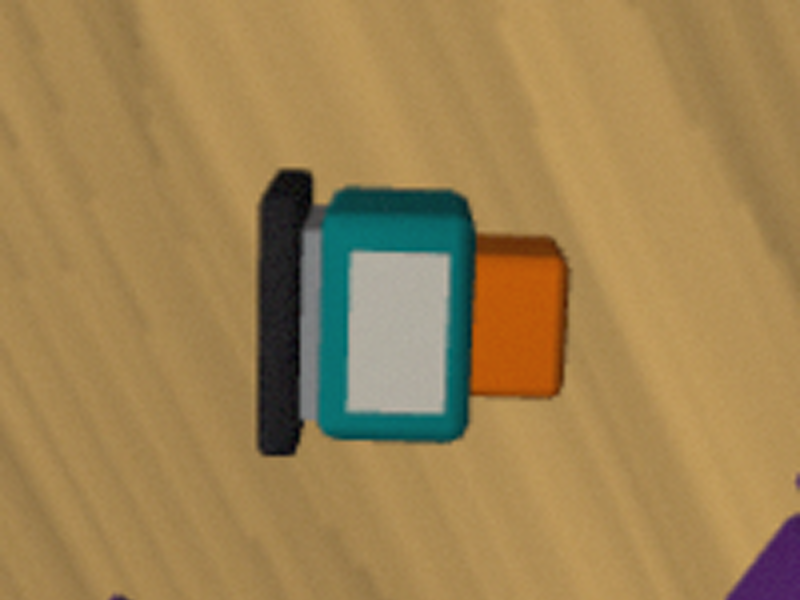

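In the crop, the punch lines up with the jaws to within 1°, so I'll use a yaw of −26°. Next I'll test it.

Run:
```python
from h import *
c=[.512,-.0935]
o=test(c,np.radians(-26))
if o and o>.05:
    gripper_to(.094); r.move_l([*c,.12],vel=.25)
    c,y=look([.488,.0745],np.radians(15),"wa"); print(c,np.degrees(y),telemetry.current_t())
```

```text
opening 0.043300282813962865 wrist [-3.2  1.4  5.1] t 8.575
```

It closed to 43 mm, so this is the tired one. Now I'll grip a bit firmer, lift and carry it.

Run:
```python
from h import *
gripper_to(.040,14)
r.move_l([.512,-.0935,.15],vel=.15); print(telemetry.current_opening())
r.move_l([.457,.291,.15],down(np.radians(-9.75)),vel=.2)
print(telemetry.current_opening(),telemetry.current_wrist_force(),telemetry.current_t())
k=vision.get_calibration("wrist"); im=vision.snapshot("wrist"); cv2.imwrite("pics/tray.png",im[:,:,::-1])
print(models.mark_of("tray","wrist"))
```

```text
0.043204226201995745
0.04341243950354716 [-0.06314026 -0.20529287 -1.22081236] 11.8333
[{'at': [0.4545, 0.2889, 0.0007], 'score': 0.79}]
```

View pics/tray.png

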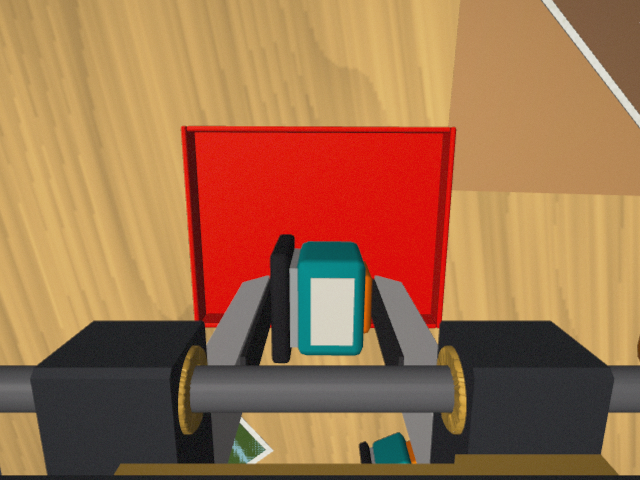

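The punch is held level with its button in, square to the tray and centred over it (tray px 183–455 × 127–327). Now I'll lower it under a guard.

Run:
```python
from h import *
p=[.4565,.2900]
r.move_l([*p,.06],vel=.12); r.hold(.1)
f0=telemetry.current_wrist_force()
g=r.move_l([*p,.030],vel=.02,guard=4)
z=telemetry.current_ee_pos(); print(g,z,telemetry.current_opening(),telemetry.current_wrist_force()-f0)
if g and z[2]<.040:
    r.hold(.2); gripper_to(.094); r.hold(.2)
    r.move_l([*p,.2],vel=.2)
    im=vision.snapshot("wrist"); cv2.imwrite("pics/end.png",im[:,:,::-1])
    r.move_l([.40,.05,.25],vel=.3)
    im=vision.snapshot("top"); cv2.imwrite("pics/endtop.png",im[:,:,::-1])
    print([(d["score"],np.round(d["at"],4)) for d in models.mark_of("punch_a","top")])
    im=vision.snapshot("scene"); cv2.imwrite("pics/endscene.png",im[:,:,::-1])
print(telemetry.current_t())
a=cv2.imread("pics/end.png"); b=cv2.imread("pics/endscene.png")
if a is not None: cv2.imwrite("pics/endall.png",cv2.resize(np.hstack([a,b]),(800,300),interpolation=cv2.INTER_AREA))
```

```text
True [0.45647618 0.28997311 0.03397952] 0.043563455873055316 [-0.21871347  0.25406582  4.75240572]
[(0.87, array([ 0.4116, -0.1629,  0.0026])), (0.84, array([ 5.897e-01, -3.826e-01, -3.000e-04])), (0.7, array([ 5.681e-01, -2.861e-01, -2.000e-04])), (0.65, array([ 0.4594,  0.2923, -0.0042])), (0.64, array([ 0.564 , -0.1982,  0.0028])), (0.6, array([0.4589, 0.2862, 0.0052]))]
17.5917
```

View pics/endall.png

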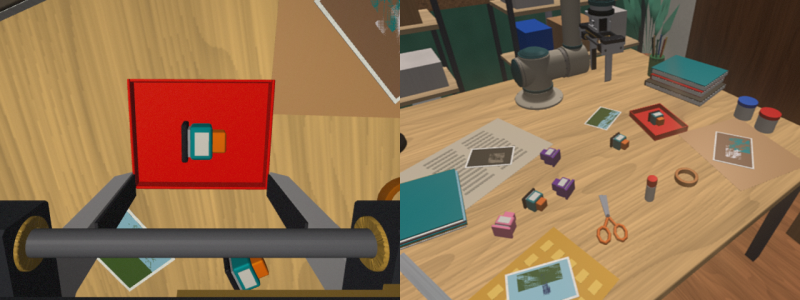

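The punch lies flat in the tray with its panel up and button released, the two good ones are in place, and the arm is clear.

```bash
python3 -c "
from plant import r
r.sign_off()"
```

```text
the job is handed in; nothing more can be done
```

The tired punch is in the red repair tray and the job is handed in, at about 17.6 s of the 48 s allowed.

- **Finding it:** I squeezed two of the three teal punches at 10 N. The one near (0.57, −0.29) stayed at 56.7 mm, so it is good. The one near (0.51, −0.09) closed to 43.3 mm, so it is the tired one. That left the third punch good, so I never touched it. The labels a, b and c can't be told apart in the pictures.
- **Carrying it:** I carried it at 14 N with the fingers at about 43.4 mm, so the button stayed in. I lowered it until it touched the tray floor, with the tool at 34 mm (about 4 mm above the height I gripped it at on the table) and 4.8 N of contact. Then I let go.
- **Last checks:** The pictures show the punch flat in the middle of the tray, white panel up and button out. The tested good punch sits within about 1 mm of where it was.
- **What disagreed:** The final network call on the top camera missed the untested punch, but it shows in place in the scene picture. The same call reported the punch in the tray twice, a few millimetres apart.

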